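# Hold the perfusion pump's shoe arm open for a tube change

### The arm

A 6-joint arm with a two-finger parallel gripper is mounted at the origin on the work surface. World frame = base frame: x ahead of the robot, y to its left, z up, the work surface at z = 0. Lengths are in mm, angles in rad, forces in N, time in s.
With the tool pointing down it reaches from about 350 to 975 mm from the base axis. Payload 7.1 kg.
Tool frame: the origin (TCP) lies midway between the tips of the shut fingers; the grasp point (between the pads) lies ctrl.grip_point_offset behind it (ctrl.grip_point_offset is the distance from the TCP to the grasp point, in mm); z points along the fingers, y is the line along which they close (so a half turn about z gives the same grasp; the last joint's range is limited). The gripper opens to 88 mm and grips with 3 to 60 N. Pads are 20 mm wide; open, the fingers measure 115 mm over their backs; the gripper's body (75 mm by 178 mm) begins 61 mm behind the grasp point.
Start: joints at [1.192, 0.423, 1.63, -0, 1.089, -0.019], TCP at [220.022, 584.974, 222.675] pointing down, gripper open.
Joint ranges: [-3, 3], [-0.9, 2.11], [0.09, 2.58], [-1.31, 4.45], [0.11, 2.69], [-2.54, 2.54]. Speed limits (rad/s): [2.39, 2.39, 3.01, 3.14, 3.14, 3.14].

### API

Orientations are given as a rotation vector (axis times angle).
In Python, from workcell import ctrl gives the robot as it stands.
- The arm moves only by the tool apply_moves, never from a script. Its argument "targets" is a list of rows, each an object of numbers: "tx", "ty", "tz": the shift along the world's x, y, z in m; "spin": the turn about the world's z in degrees. In form: [{"tx": .., "ty": .., "tz": .., "spin": ..}, ...]. A call has exactly 8 rows; each row is the pose to reach, as a shift and turn from the pose commanded when the call began; what a row does not reach only later rows make up. A row lasts 1/10 s, in which the tool goes at most 50 mm and 8.59 degrees, less where a joint would pass 70% of its speed; a pose out of reach is approached as far as the arm can. A call with a gripper value outside its range is refused whole. "gripper" is the closure, from -1 (fully open) to 1 (shut), set as the call begins (left out, the last holds). The fingers move at their own pace and stop on an object; the grip force is fixed at half the most. Time passes only in rows, so rows that repeat a pose let the fingers close, or fill a call up. It gives the time, the measured TCP pose, the force, the opening and the grip force at its end, in the units of the state.
- ctrl.get_obs(): the state, without advancing time (a new reading comes with each control period).
- ctrl.get_image(name): name is "scene" or "top"; returns the picture (420x560x3 uint8, red, green, blue); there is no depth.
- ctrl.get_calibration(name): a dict with "fov_y" (degrees; the focal length in pixels is half the picture's height over the tangent of half this angle, whatever the lens; pixels are square), "cx", "cy" (the principal point, pixels), "dist" ([k1, k2, p1, p2, k3] as OpenCV has them; the pictures are not rectified), "rvec" (rotation vector, rad) and "tvec" (3), from world to camera coordinates, as OpenCV has them. Camera axes: x right, y down, z forward; pixel columns grow to the right and rows downward; lengths in mm; the calibration is good to about 2 mm. A picture is of the moment at which its call begins. get_calibration takes no time and is no camera call.
- ctrl.close_job(): hands the job in; it is judged then, once.
Trained networks look in the newest picture that a camera, given by its name, has taken for a name from the list of things; names that differ only in an ending like _2 or _b are one class to them, and where a whole thing is asked for, a point or a joint stands for the part that bears it (a point fixed in the world has none). Each returns a list of dicts, best first, with "score" (0 to 1); they miss things now and then, are a little off and sometimes report something else, mostly with a low value. They report only what shows in the picture. A call takes as long as a camera call.
- ctrl.outline_of(name, camera): "pixels" (420x560 bool, what is visible of it) and "box" ([left, top, right, bottom] in pixels, round what is visible of it).
- ctrl.pinpoint(name, camera): "uv" ([column, row] in pixels: a listed point, or the origin of a listed thing).
The state is a dict: "t": time; "qpos": joint angles; "qvel": joint speeds; "joint_torque": joint torques, N m; "ee_pos": TCP position; "orientation": TCP orientation; "ft_force": force on the tool from outside, world axes, zero at the start; "moment": the same for the moment, N m; "width": finger opening in mm; "grasp_force": force on a finger pad.
Only numpy, scipy, OpenCV 4.12 (cv2) and the standard library are available. Lean on these libraries where they do the work, as an engineer would, in place of code of your own. Each camera call takes 0.05 s, during which the arm holds its last target. There are 200 camera calls.

### The job

I am about to lay a fresh tube in the perfusion pump and need both hands for it. Turn the pump's speed lever back by its orange knob to the long red zero tick so that the drive is stopped, then swing the sprung shoe arm away from the rotor by its black handle until it has clicked over its ratchet tooth, and keep holding it there, past the click but not up against its end stop. Finish while still holding the handle, because the arm springs shut when let go, and leave the other things on the bench where they are.

Things in the scene. Friction and masses are not known exactly. Their poses are not given: they have to be found in the camera images.
- pump: Perfusion pump: white case 260 (x) x 300 (y) mm with a steel deck at z = 114 mm, fixed on the bench. Origin: centre of its underside; x to its rear (away from the robot), y to its left, z up. All swing axes are vertical. The fixed rotor (60 mm across, centre x -10, y +45 mm) reaches z = 149 mm; all else on the deck but the two handles stays below z = 155 mm.
- speed_lever (a joint): Angle of the speed lever, rad, -1.15 to 1.15: 0 on the long red zero tick (drive stopped), where it points along the pump's -y. It starts on the forward (positive) side, leaning to the pump's -x; seen from above it turns clockwise as the value grows. Stiff (about 2 N at the knob), no spring: it stays where it is left.
- lever_knob (a point): The orange upright round knob at the end of the speed lever, 16 mm in diameter, 45 mm tall (z 128 to 173 mm above the bench), 42 mm from the lever's axis; the point is on the knob's axis at z = 166 mm. It turns with the lever, so its position also tells the lever's angle.
- lever_axis (a point): A point on the vertical axis of the speed lever, at z = 155 mm above the bench (pump x -30, y -60 mm). A black scale disc of 62 mm radius lies on the deck around it: short white ticks every 0.22 rad, one long red tick for zero pointing along the pump's -y, a green dot at the forward end, an orange dot at the reverse end.
- shoe_arm (a joint): Angle of the shoe arm, rad: 0 shut (start), end stop 0.68. It opens clockwise seen from above, the handle moving to the pump's +x. A spring shuts it: push at the handle about 4 N at 0, 10 N at 0.5. The ratchet tooth lifts a spring pawl from 0.22, most at 0.32; it has dropped behind (the click) by 0.43. Both flanks slope, nothing latches: let go, the arm swings shut.
- handle (a point): The black upright round handle at the free end of the shoe arm, 20 mm in diameter, its grip 50 mm tall from z = 150 to z = 200 mm above the bench; the point is on its axis at z = 182 mm, 145 mm from the arm's pivot. It moves with the arm.
- shoe_grip: The black sleeve of the same handle, which turns freely about its own axis: the part to be held. Origin on the handle's axis at its foot on the arm, 132 mm above the bench, 145 mm from the pivot.
- pivot (a point): A point on the vertical pivot axis of the shoe arm, at z = 182 mm above the bench, level with point handle (pump x +50, y -50 mm). Closed, the arm runs from here along the pump's +y.
- rotor_guard: Bystander: clear rotor hood taken off the pump, 100 x 90 x 50 mm, on the bench left of the pump. Origin: centre of its underside.
- screwdriver: Bystander: screwdriver lying right of the pump, about 200 mm long. Origin: under its middle, x towards its tip.
- dish_stack: Bystander: stack of three culture dishes, 60 mm across, 51 mm high, between the robot and the pump's left. Origin: centre of its underside.
- media_bottle: Bystander: bottle with blue cap, 68 mm across, 150 mm high, right of the pump. Origin: centre of its underside.
- tip_box: Bystander: blue pipette tip box, 85 x 122 x 75 mm, left of the pump. Origin: centre of its underside.
- timer: Bystander: flat red timer, 62 x 100 x 22 mm, between the robot and the pump's right. Origin: centre of its underside.
- tube_rack: Bystander: orange tube rack, 60 x 140 x 53 mm, left of the pump. Origin: centre of its underside.

How it is judged:
By the outcome, as a careful person would: the job done as asked, in the order asked, and still so for the second after the job is handed in, while the arm keeps its last pose, push and grip.
It also fails if it takes over 42 s, if anything falls off the work surface, if the arm or the gripper's body presses on something with over 40 N, if the wrist force passes 120 N, or if a joint passes its speed limit or range.

## Working session

There is one attempt and no reset: what is moved stays moved. The work goes in short steps, Python scripts to look and compute and a tool call to move; the robot and the scene stay as the last step left them, time stands still between calls to the robot, and variables do not carry over. Pictures are saved under pics/ and viewed, at most 10 in all, crops included, and the job is handed in when it is done.

Besides the shell and the picture viewer there is one more tool, called after ">>>" in YAML: its name, and indented under it one key for each argument. apply_moves: Moves the arm, as the interface text tells. Its arguments: {"type":"object","properties":{"targets":{"type":"array"},"gripper":{"type":"number"}},"required":["targets"]}

```bash
mkdir -p pics; ls; cat > h.py <<'E'
import numpy as np, cv2
from workcell import ctrl
def cal(n):
    c=ctrl.get_calibration(n); f=210/np.tan(np.radians(c["fov_y"])/2)
    K=np.array([[f,0,c["cx"]],[0,f,c["cy"]],[0,0,1.]])
    return K,np.array(c["dist"],float),np.array(c["rvec"],float),np.array(c["tvec"],float).ravel()
def at_z(n,uv,z):
    K,d,r,t=cal(n); p=cv2.undistortPoints(np.array([[uv]],float),K,d)[0,0]
    R=cv2.Rodrigues(r)[0]; o=-R.T@t; v=R.T@np.array([p[0],p[1],1])
    return o+v*(z-o[2])/v[2]
def proj(n,P):
    K,d,r,t=cal(n); return cv2.projectPoints(np.array(P,float).reshape(-1,1,3),r,t,K,d)[0][:,0]
def tri(uvs): # {cam:uv}
    A=[];b=[]
    for n,uv in uvs.items():
        K,d,r,t=cal(n); p=cv2.undistortPoints(np.array([[uv]],float),K,d)[0,0]
        R=cv2.Rodrigues(r)[0]; o=-R.T@t; v=R.T@np.array([p[0],p[1],1]); v/=np.linalg.norm(v)
        M=np.eye(3)-np.outer(v,v); A.append(M); b.append(M@o)
    return np.linalg.solve(sum(A),sum(b))
E
python3 - <<'E'
from h import *
for n in("scene","top"):
    cv2.imwrite(f"pics/{n}0.png",ctrl.get_image(n)[...,::-1])
    K,d,r,t=cal(n); print(n,-cv2.Rodrigues(r)[0].T@t)
Z=dict(lever_knob=166,lever_axis=155,handle=182,pivot=182,shoe_grip=132,pump=0)
for k,z in Z.items():
    u={}
    for n in("scene","top"):
        for q in ctrl.pinpoint(k,n)[:2]:
            print(k,n,np.round(q["uv"],1),round(q["score"],2),at_z(n,q["uv"],z).round(1)); u.setdefault(n,q["uv"])
    if len(u)==2: print("  tri",tri(u).round(1))
o=ctrl.get_obs();print(o["t"],o["ee_pos"],o["orientation"],o["width"],o["ft_force"],ctrl.grip_point_offset)
E
```

```text
pics
scene [1521.42518034  101.1797344  1350.40163841]
top [ 334.26154266   18.15322114 1276.28000864]
lever_knob scene [265.6 194.2] 0.59 [485.8 -35.8 166. ]
lever_knob scene [409.4 222. ] 0.57 [553.5 424.3 166. ]
lever_knob top [305.5 206.1] 0.63 [491.5 -45.6 166. ]
  tri [490.4 -40.3 171.2]
lever_axis scene [269.9 204.7] 0.84 [519.7 -18.  155. ]
lever_axis top [295.9 193.8] 0.65 [526.1 -19.6 155. ]
  tri [524.9 -18.4 161.2]
handle scene [310.  230.4] 0.59 [630.8 116.6 182. ]
handle top [243.7 154. ] 0.97 [626.4 123.9 182. ]
  tri [627.6 120.4 178.5]
pivot scene [267.1 219.4] 0.66 [602.1 -17.4 182. ]
pivot top [298.8 161.8] 0.89 [608.6 -24.7 182. ]
  tri [606.8 -20.6 187.9]
shoe_grip scene [308.9 239. ] 0.65 [626.5 115.8 132. ]
shoe_grip top [245.  156.6] 0.47 [632.3 124.8 132. ]
  tri [630.9 119.9 138.7]
pump scene [290.2 244.1] 0.68 [557.7  55.    0. ]
pump top [272.5 186. ] 0.78 [575.2  48.2   0. ]
  tri [571.4  51.7  18.8]
0.7 [220.03331109 584.9537477  222.69272997] [-5.62193488e-01 -3.09087615e+00 -1.22320595e-05] 87.6696638914908 [-0.22655227 -0.81664044  0.16948715] 18.700000000000003
```

View pics/top0.png

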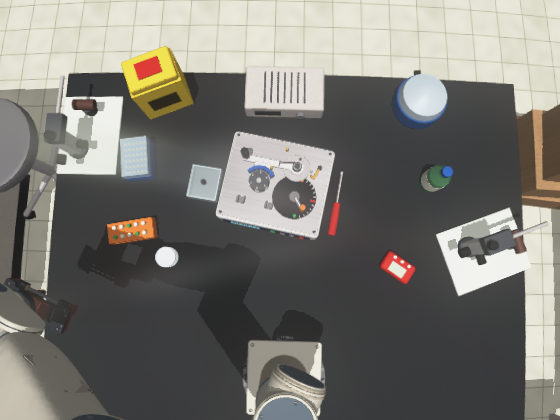

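View pics/scene0.png

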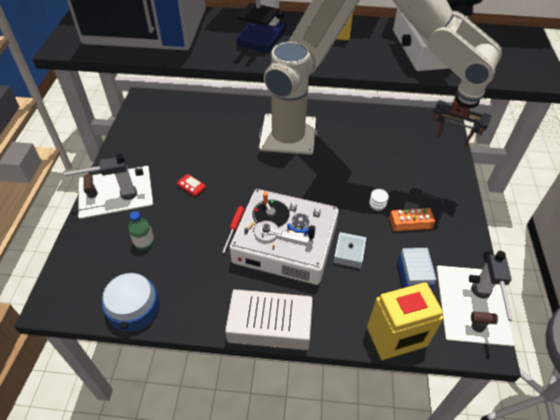

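The top view shows the pump rotated clockwise a little, deck centred near (275,186). The orange knob is at about (302,207), the handle at (245,153), the rotor at (259,180) and the guard at (204,182). The scene view agrees. Next I'll fit the pump pose to all the points and check it with an overlay.

```bash
cat > fit.py <<'E'
from h import *
from scipy.optimize import least_squares
def model(p):
    x,y,a,th,sh=p; c,s=np.cos(a),np.sin(a)
    W=lambda u,v,z:[x+c*u-s*v,y+s*u+c*v,z]
    # lever: 0 -> -y ; positive clockwise -> -x
    return dict(lever_axis=W(-30,-60,155),lever_knob=W(-30-42*np.sin(th),-60-42*np.cos(th),166),
      pivot=W(50,-50,182),handle=W(50+145*np.sin(sh),-50+145*np.cos(sh),182),
      shoe_grip=W(50+145*np.sin(sh),-50+145*np.cos(sh),132),pump=W(0,0,0)),W
def fit(obs,p0,free):
    p0=np.array(p0,float)
    def full(q): p=p0.copy();p[free]=q;return p
    def res(q):
        m=model(full(q))[0]; return np.concatenate([(proj(n,m[k])[0]-uv)*w for n,k,uv,w in obs])
    r=least_squares(res,p0[free],loss="soft_l1"); return full(r.x),r
E
python3 - <<'E'
from fit import *
obs=[]
for n in("scene","top"):
    for k in("lever_axis","lever_knob","pivot","handle","shoe_grip","pump"):
        for q in ctrl.pinpoint(k,n)[:1]: obs.append((n,k,q["uv"],q["score"]))
p,r=fit(obs,[570,50,-.2,.5,0],[0,1,2,3])
print(p.round(3))
m,W=model(p)
for n,k,uv,w in obs: print(n,k,(proj(n,m[k])[0]-uv).round(1))
for k in m: print(k,np.round(m[k],1))
for n,(u0,v0,u1,v1),S in(("top",(205,120,350,245),5),("scene",(220,180,350,285),6)):
    im=ctrl.get_image(n)[v0:v1,u0:u1,::-1]; im=cv2.resize(im,None,fx=S,fy=S,interpolation=cv2.INTER_CUBIC)
    P=[W(a,b,114) for a,b in((130,150),(130,-150),(-130,-150),(-130,150))]
    q=((proj(n,P)-[u0,v0]+.5)*S).astype(int); cv2.polylines(im,[q],True,(255,0,255),1)
    z0=[W(-30,-60,116),W(-30,-122,116)]
    q=((proj(n,z0)-[u0,v0]+.5)*S).astype(int); cv2.polylines(im,[q],True,(255,255,0),1)
    for k in m:
        c=((proj(n,m[k])[0]-[u0,v0]+.5)*S).astype(int); cv2.drawMarker(im,tuple(map(int,c)),(0,255,0),0,12,1)
    cv2.imwrite(f"pics/{n}1.png",im)
E
```

```text
[ 5.6406e+02  3.6884e+01 -1.5700e-01  8.0200e-01  0.0000e+00]
scene lever_axis [-0.1  1.3]
scene lever_knob [-2.  1.]
scene pivot [-1.1  0.8]
scene handle [ 2.1 -0.5]
scene shoe_grip [2.2 0.7]
scene pump [-5.4  1.1]
top lever_axis [-0.7  0.4]
top lever_knob [-1.5  0.3]
top pivot [-1.6  1. ]
top handle [ 0.4 -0.7]
top shoe_grip [0.6 1.4]
top pump [3.5 3.6]
lever_axis [525.  -17.7 155. ]
lever_knob [490.6 -41.8 166. ]
pivot [605.6 -20.3 182. ]
handle [628.3 122.9 182. ]
shoe_grip [628.3 122.9 132. ]
pump [564.1  36.9   0. ]
```

View pics/top1.png

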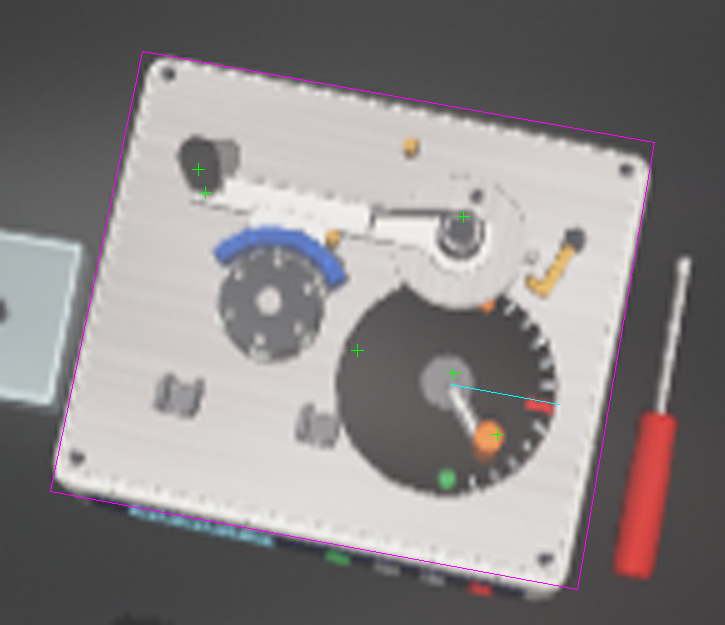

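View pics/scene1.png

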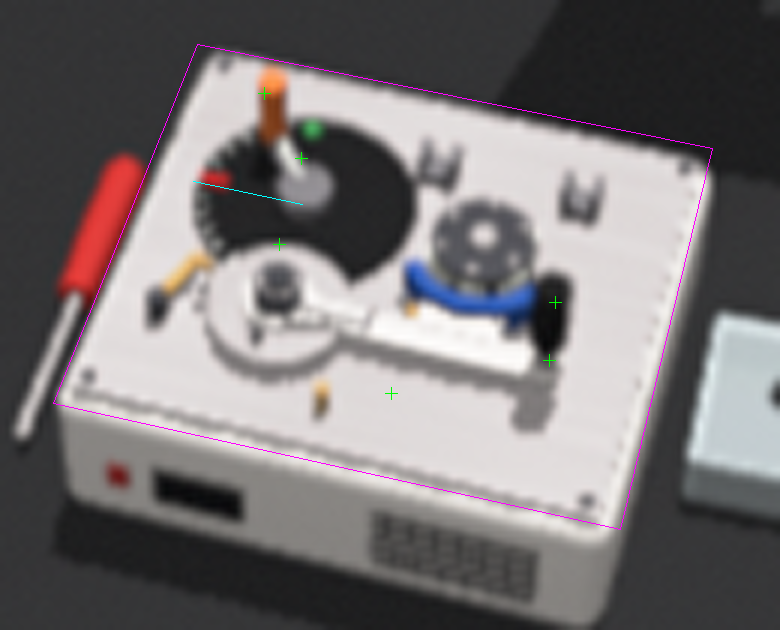

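```bash
python3 - <<'E'
from fit import *
def full(n,c):
    o,S={"top":((205,120),5),"scene":((220,180),6)}[n]; return np.array(o)+(np.array(c)+.5)/S-.5
# order: rear-left, rear-right, front-right, front-left
sc={"top":[(168,74),(626,170),(545,559),(77,458)],"scene":[(586,502),(87,377),(224,63),(685,167)]}
for n in sc:
    P=np.array([at_z(n,full(n,c),114)[:2] for c in sc[n]])
    e=(P[0]-P[1])+(P[3]-P[2]); f=(P[0]-P[3])+(P[1]-P[2])
    print(n,P.mean(0).round(1),"yaw",np.arctan2(-e[0],e[1]).round(4),np.arctan2(f[1],f[0]).round(4),"span",np.linalg.norm(e)/2,np.linalg.norm(f)/2)
    im=ctrl.get_image(n); hsv=cv2.cvtColor(im,cv2.COLOR_RGB2HSV)
    m=cv2.inRange(hsv,(5,130,70),(18,255,255)); 
    k,l,st,ce=cv2.connectedComponentsWithStats(m)
    for i in range(1,k):
        if st[i,4]>8 and 200<ce[i][0]<350 and 180<ce[i][1]<250: print(n,st[i],ce[i].round(2))
for n in("top","scene"):
  for k in("lever_knob","handle","shoe_grip"):
    for q in ctrl.outline_of(k,n)[:1]: print(n,k,q["box"],q["score"],q["pixels"].sum())
c={"top":at_z("top",full("top",(488,436)),170),"scene":at_z("scene",full("scene",(273,78)),170)}
print("knob",c)
print("knob tri",tri({"top":full("top",(488,436)),"scene":full("scene",(273,78))}))
print("handle",at_z("top",full("top",(195,152)),200),at_z("scene",full("scene",(554,282)),200),tri({"top":full("top",(195,152)),"scene":full("scene",(554,282))}))
print("tick",at_z("top",full("top",(540,407)),116),at_z("scene",full("scene",(216,179)),116))
E
```

```text
top [565.3  37.9] yaw -0.1873 -0.1875 span 268.4574230353444 228.0789813386516
top [300 204   6   7  29] [302.28 207.1 ]
scene [563.   36.8] yaw -0.1885 -0.1904 span 268.65928207096437 230.62432446617652
scene [263 192   5  12  34] [264.91 197.44]
top lever_knob [291.7, 190.4, 306.9, 215.1] 0.61 148
top handle [238.5, 150.6, 312.3, 180.5] 0.67 1112
top shoe_grip [239.0, 147.6, 250.5, 157.6] 0.55 76
scene lever_knob [263.6, 192.7, 275.3, 214.9] 0.46 128
scene handle [253.6, 219.0, 315.3, 241.9] 0.93 777
knob {'top': array([488.78878274, -36.64400689, 170.        ]), 'scene': array([482.53560504, -37.85680267, 170.        ])}
knob tri [487.95702365 -36.73370928 176.16665866]
handle [632.54022121 122.8957315  200.        ] [629.55876966 121.26544568 200.        ] [631.75839824 121.90870932 202.95813025]
tick [513.51410645 -68.16406672 116.        ] [512.27308529 -66.77950387 116.        ]
```

Both cameras agree through the four deck screws: pump at about (564.2, 37.4), yaw −0.188, with measured spans of 269 × 229 mm. The knob is at about (487.5, −37.3), 42 mm from the lever axis, so the lever angle is about 0.86. The handle measures (631, 121.5), as the model predicts. I'll move over the knob next, with the fingers closing along its tangent.

>>> apply_moves:
  targets:
    - {"tx": 0.019, "ty": -0.044, "tz": 0.01, "spin": -8}
    - {"tx": 0.038, "ty": -0.088, "tz": 0.02, "spin": -16}
    - {"tx": 0.057, "ty": -0.132, "tz": 0.03, "spin": -24}
    - {"tx": 0.076, "ty": -0.176, "tz": 0.04, "spin": -32}
    - {"tx": 0.095, "ty": -0.22, "tz": 0.05, "spin": -40}
    - {"tx": 0.114, "ty": -0.264, "tz": 0.06, "spin": -48}
    - {"tx": 0.133, "ty": -0.308, "tz": 0.07, "spin": -56}
    - {"tx": 0.152, "ty": -0.352, "tz": 0.08, "spin": -64}
  gripper: 0

```text
t: 2.6
ee_pos: [372.4, 231.2, 303.4]
orientation: [2.121, 2.317, 0.001]
ft_force: [1.3, -0.8, -0.4]
width: 44.0
grasp_force: 0.0
```

>>> apply_moves:
  targets:
    - {"tx": 0.016, "ty": -0.038, "tz": 0, "spin": -8.2}
    - {"tx": 0.032, "ty": -0.076, "tz": 0, "spin": -16.4}
    - {"tx": 0.048, "ty": -0.114, "tz": 0, "spin": -24.6}
    - {"tx": 0.064, "ty": -0.152, "tz": 0, "spin": -32.8}
    - {"tx": 0.08, "ty": -0.19, "tz": 0, "spin": -41}
    - {"tx": 0.096, "ty": -0.228, "tz": 0, "spin": -49.2}
    - {"tx": 0.112, "ty": -0.265, "tz": 0, "spin": -57.4}
    - {"tx": 0.1155, "ty": -0.2705, "tz": 0, "spin": -65.5}

```text
t: 3.4
ee_pos: [488.8, -40.8, 302.8]
orientation: [3.038, 0.796, 0.001]
ft_force: [0.5, -1.2, -0.5]
width: 43.9
grasp_force: 0.0
```

```bash
python3 - <<'E'
from h import *
from scipy.spatial.transform import Rotation as R
o=ctrl.get_obs();M=R.from_rotvec(o["orientation"]).as_matrix()
print(o["t"],np.round(o["ee_pos"],1),np.round(o["qpos"],2),o["width"],"closing deg",np.degrees(np.arctan2(M[1,1],M[0,1])),M[:,2].round(3),np.round(o["ft_force"],1))
E
```

```text
3.4 [488.8 -40.8 302.8] [-0.11  0.13  1.84 -0.    1.17  0.95] 43.851882180580965 closing deg -60.64412204889493 [ 0.001 -0.001 -1.   ] [ 0.5 -1.2 -0.5]
```

>>> apply_moves:
  targets:
    - {"tx": 0, "ty": 0, "tz": 0, "spin": 0}
    - {"tx": 0, "ty": 0, "tz": -0.04, "spin": 0}
    - {"tx": 0, "ty": 0, "tz": -0.08, "spin": 0}
    - {"tx": 0, "ty": 0, "tz": -0.11, "spin": 0}
    - {"tx": 0, "ty": 0, "tz": -0.135, "spin": 0}
    - {"tx": 0, "ty": 0, "tz": -0.15, "spin": 0}
    - {"tx": 0, "ty": 0, "tz": -0.162, "spin": 0}
    - {"tx": 0, "ty": 0, "tz": -0.162, "spin": 0}

```text
t: 4.2
ee_pos: [486.5, -36.8, 139.6]
orientation: [-3.033, -0.814, 0.004]
ft_force: [-0.3, -1.0, 0.7]
width: 43.8
grasp_force: 0.0
```

```bash
python3 - <<'E'
from h import *
o=ctrl.get_obs(); print(np.round(o["ee_pos"],1),np.round(o["ft_force"],1))
a=ctrl.get_image("top")[160:250,260:350,::-1]; b=ctrl.get_image("scene")[160:250,225:315,::-1]
cv2.imwrite("pics/pre.png",cv2.resize(np.hstack([a,b]),None,fx=4.4,fy=4.4,interpolation=cv2.INTER_CUBIC))
E
```

```text
[486.5 -36.8 139.6] [-0.3 -1.   0.7]
```

View pics/pre.png

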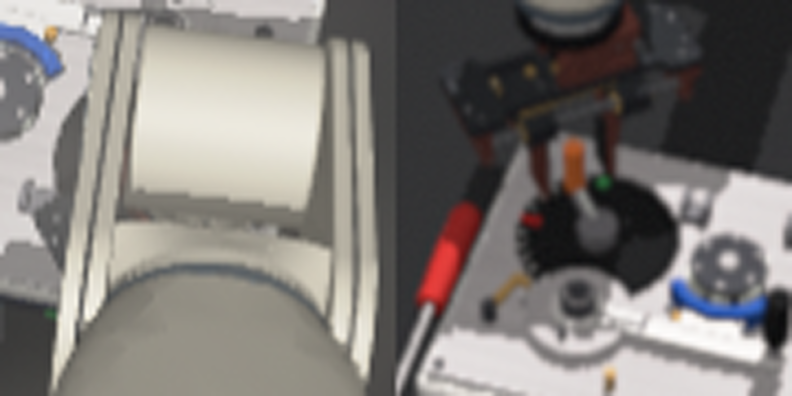

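The scene view shows the orange knob at crop (573,165) midway between the fingertips at (540,180) and (608,160). Closing now.

>>> apply_moves:
  targets:
    - {"tx": 0, "ty": 0, "tz": 0, "spin": 0}
    - {"tx": 0, "ty": 0, "tz": 0, "spin": 0}
    - {"tx": 0, "ty": 0, "tz": 0, "spin": 0}
    - {"tx": 0, "ty": 0, "tz": 0, "spin": 0}
    - {"tx": 0, "ty": 0, "tz": 0, "spin": 0}
    - {"tx": 0, "ty": 0, "tz": 0, "spin": 0}
    - {"tx": 0, "ty": 0, "tz": 0, "spin": 0}
    - {"tx": 0, "ty": 0, "tz": 0, "spin": 0}
  gripper: 1

```text
t: 5.1
ee_pos: [487.6, -37.5, 141.0]
orientation: [-3.035, -0.81, -0.0]
ft_force: [-2.5, 0.7, 6.4]
width: 15.7
grasp_force: 30.0
```

>>> apply_moves:
  targets:
    - {"tx": 0.0025, "ty": -0.0037, "tz": 0, "spin": 6.1}
    - {"tx": 0.0053, "ty": -0.0071, "tz": 0, "spin": 12.2}
    - {"tx": 0.0085, "ty": -0.0101, "tz": 0, "spin": 18.3}
    - {"tx": 0.012, "ty": -0.0128, "tz": 0, "spin": 24.4}
    - {"tx": 0.0157, "ty": -0.0152, "tz": 0, "spin": 30.5}
    - {"tx": 0.0197, "ty": -0.0171, "tz": 0, "spin": 36.6}
    - {"tx": 0.0239, "ty": -0.0186, "tz": 0, "spin": 42.7}
    - {"tx": 0.0281, "ty": -0.0197, "tz": 0, "spin": 48.8}

```text
t: 5.9
ee_pos: [516.7, -57.0, 141.0]
orientation: [2.425, 1.996, 0.003]
ft_force: [2.0, 3.9, 3.1]
width: 15.5
grasp_force: 30.0
```

>>> apply_moves:
  targets:
    - {"tx": 0, "ty": 0, "tz": 0, "spin": 0}
    - {"tx": 0, "ty": 0, "tz": 0, "spin": 0}
    - {"tx": 0, "ty": 0, "tz": 0, "spin": 0}
    - {"tx": 0, "ty": 0, "tz": 0, "spin": 0}
    - {"tx": 0, "ty": 0, "tz": 0, "spin": 0}
    - {"tx": 0, "ty": 0, "tz": 0, "spin": 0}
    - {"tx": 0, "ty": 0, "tz": 0, "spin": 0}
    - {"tx": 0, "ty": 0, "tz": 0, "spin": 0}

```text
t: 6.7
ee_pos: [516.7, -57.0, 141.1]
orientation: [2.431, 1.987, 0.003]
ft_force: [4.7, 3.5, 0.4]
width: 16.0
grasp_force: 30.0
```

```bash
python3 - <<'E'
from h import *
o=ctrl.get_obs(); print(o["t"],np.round(o["ee_pos"],1),np.round(o["ft_force"],1),np.round(o["moment"],2),o["width"])
b=ctrl.get_image("scene")[180:235,235:310,::-1]
cv2.imwrite("pics/held.png",cv2.resize(b,None,fx=9,fy=9,interpolation=cv2.INTER_CUBIC))
E
```

```text
6.7 [516.7 -57.  141.1] [4.7 3.5 0.4] [ 0.49 -0.63 -0.06] 15.99121128708664
```

View pics/held.png

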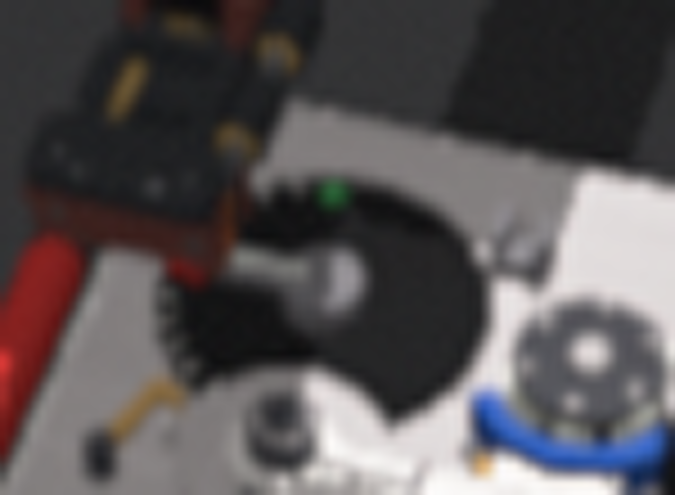

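The lever now points from the hub at (325,275) towards the red tick at (185,268). I'll open, lift and move over to the handle side, which gives both cameras a clear view for checking the lever.

>>> apply_moves:
  targets:
    - {"tx": 0, "ty": 0, "tz": 0, "spin": 0}
    - {"tx": 0, "ty": 0, "tz": 0, "spin": 0}
    - {"tx": 0, "ty": 0, "tz": 0, "spin": 0}
    - {"tx": 0, "ty": 0, "tz": 0.01, "spin": 0}
    - {"tx": 0, "ty": 0, "tz": 0.03, "spin": 0}
    - {"tx": 0, "ty": 0, "tz": 0.06, "spin": 0}
    - {"tx": 0, "ty": 0, "tz": 0.1, "spin": 0}
    - {"tx": 0, "ty": 0, "tz": 0.14, "spin": 0}
  gripper: 0

```text
t: 7.55
ee_pos: [515.0, -57.3, 282.4]
orientation: [-2.43, -1.991, 0.001]
ft_force: [1.7, -0.8, 0.1]
width: 43.8
grasp_force: 0.0
```

>>> apply_moves:
  targets:
    - {"tx": 0.015, "ty": 0.03, "tz": 0, "spin": 0}
    - {"tx": 0.035, "ty": 0.06, "tz": 0, "spin": 0}
    - {"tx": 0.055, "ty": 0.09, "tz": 0, "spin": 0}
    - {"tx": 0.075, "ty": 0.12, "tz": 0, "spin": 0}
    - {"tx": 0.095, "ty": 0.15, "tz": 0, "spin": 0}
    - {"tx": 0.112, "ty": 0.173, "tz": 0, "spin": 0}
    - {"tx": 0.1154, "ty": 0.1787, "tz": 0, "spin": 0}
    - {"tx": 0.1154, "ty": 0.1787, "tz": 0, "spin": 0}

```text
t: 8.35
ee_pos: [630.8, 121.9, 280.7]
orientation: [-2.428, -1.993, 0.001]
ft_force: [0.6, -0.0, 0.1]
width: 43.6
grasp_force: 0.0
```

```bash
python3 - <<'E'
from fit import *
o=ctrl.get_obs(); print(o["t"],np.round(o["ee_pos"],1),np.round(o["qpos"],2),o["width"])
p=[564.2,37.4,-.188,0,0]; m,W=model(p)
ims=[]
for n,(u,v) in(("top",(270,175)),("scene",(235,175))):
    im=ctrl.get_image(n)
    hsv=cv2.cvtColor(im,cv2.COLOR_RGB2HSV)
    k,l,st,ce=cv2.connectedComponentsWithStats(cv2.inRange(hsv,(5,130,70),(18,255,255)))
    for i in range(1,k):
        if st[i,4]>8 and 230<ce[i][0]<340 and 170<ce[i][1]<240: print(n,st[i],ce[i].round(2))
    c=cv2.resize(im[v:v+66,u:u+66,::-1],None,fx=6,fy=6,interpolation=cv2.INTER_CUBIC)
    q=((proj(n,[W(-30,-60,116),W(-30,-122,116)])-[u,v]+.5)*6).astype(int); cv2.polylines(c,[q],False,(255,255,0),1)
    q=((proj(n,[W(-30,-102,128),W(-30,-102,173)])-[u,v]+.5)*6).astype(int); cv2.polylines(c,[q],False,(0,255,0),1)
    ims.append(c)
    print(n,"model knob 173",proj(n,[W(-30,-102,173),W(-30,-102,128)]).round(1).tolist())
    for k in("lever_knob","lever_axis","handle"):
        for q in ctrl.pinpoint(k,n)[:1]: print(k,n,np.round(q["uv"],1),round(q["score"],2),(np.array(q["uv"])-proj(n,m[k])[0]).round(1))
cv2.imwrite("pics/zero.png",np.hstack(ims))
E
```

```text
8.35 [630.8 121.9 280.7] [ 0.17  0.39  1.54 -0.    1.21  0.37] 43.56445483303916
top [307 194   6   7  34] [309.65 196.97]
top model knob 173 [[310.1, 196.9], [309.0, 199.5]]
lever_knob top [309.4 193.7] 0.7 [-0.6 -3.6]
lever_axis top [292.3 193. ] 0.69 [-2.2 -1.7]
handle top [297.5 161.7] 0.25 [52.8  9.4]
scene [256 198   5  13  49] [258.18 203.53]
scene model knob 173 [[257.9, 199.2], [258.2, 208.1]]
lever_knob scene [313.8 229.4] 0.55 [55.9 28.8]
lever_axis scene [268.6 204.8] 0.86 [-1.8 -0.9]
handle scene [311.  228.9] 0.96 [-0.6 -1.7]
```

View pics/zero.png

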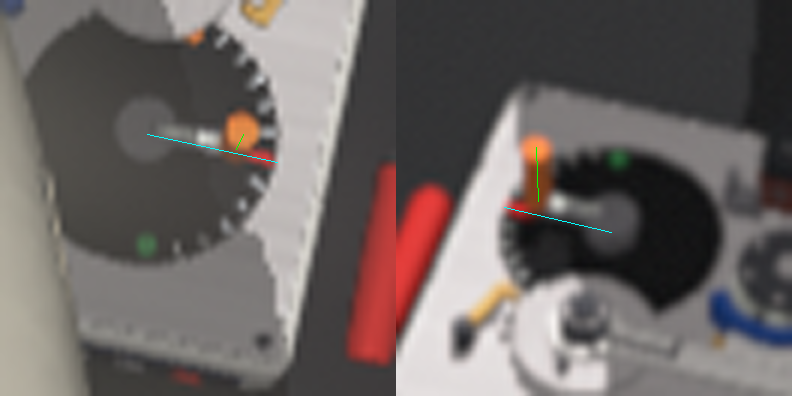

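The knob matches the model of the zero tick to about 0.4 px in both views: (309.65,196.97) in top and (258.2,203.5) in scene. The red tick lies on the overlay line, so the drive is stopped. Next I'll descend on the handle.

>>> apply_moves:
  targets:
    - {"tx": 0, "ty": 0, "tz": -0.03, "spin": 0}
    - {"tx": 0, "ty": 0, "tz": -0.06, "spin": 0}
    - {"tx": 0, "ty": 0, "tz": -0.08, "spin": 0}
    - {"tx": 0, "ty": 0, "tz": -0.095, "spin": 0}
    - {"tx": 0, "ty": 0, "tz": -0.105, "spin": 0}
    - {"tx": 0, "ty": 0, "tz": -0.113, "spin": 0}
    - {"tx": 0, "ty": 0, "tz": -0.119, "spin": 0}
    - {"tx": 0, "ty": 0, "tz": -0.119, "spin": 0}

```text
t: 9.55
ee_pos: [631.0, 121.5, 161.4]
orientation: [-2.429, -1.992, 0.001]
ft_force: [-0.2, -1.2, -0.5]
width: 44.1
grasp_force: 0.0
```

>>> apply_moves:
  targets:
    - {"tx": 0, "ty": 0, "tz": 0, "spin": 0}
    - {"tx": 0, "ty": 0, "tz": 0, "spin": 0}
    - {"tx": 0, "ty": 0, "tz": 0, "spin": 0}
    - {"tx": 0, "ty": 0, "tz": 0, "spin": 0}
    - {"tx": 0, "ty": 0, "tz": 0, "spin": 0}
    - {"tx": 0, "ty": 0, "tz": 0, "spin": 0}
    - {"tx": 0, "ty": 0, "tz": 0, "spin": 0}
    - {"tx": 0, "ty": 0, "tz": 0, "spin": 0}
  gripper: 1

```text
t: 10.35
ee_pos: [631.4, 121.5, 162.1]
orientation: [2.429, 1.991, 0.001]
ft_force: [1.0, 0.6, 4.5]
width: 19.7
grasp_force: 30.0
```

>>> apply_moves:
  targets:
    - {"tx": 0.005, "ty": -0.001, "tz": 0, "spin": -2}
    - {"tx": 0.0099, "ty": -0.0022, "tz": 0, "spin": -4}
    - {"tx": 0.0148, "ty": -0.0036, "tz": 0, "spin": -6}
    - {"tx": 0.0196, "ty": -0.0052, "tz": 0, "spin": -8}
    - {"tx": 0.0244, "ty": -0.0069, "tz": 0, "spin": -10}
    - {"tx": 0.0291, "ty": -0.0088, "tz": 0, "spin": -12}
    - {"tx": 0.0337, "ty": -0.0108, "tz": 0, "spin": -14}
    - {"tx": 0.0383, "ty": -0.013, "tz": 0, "spin": -16}

```text
t: 11.15
ee_pos: [667.4, 109.6, 161.9]
orientation: [-2.681, -1.63, 0.005]
ft_force: [-9.2, 4.8, 11.0]
width: 19.4
grasp_force: 30.0
```

>>> apply_moves:
  targets:
    - {"tx": 0.0045, "ty": -0.0024, "tz": 0, "spin": -2}
    - {"tx": 0.0089, "ty": -0.0049, "tz": 0, "spin": -4}
    - {"tx": 0.0132, "ty": -0.0076, "tz": 0, "spin": -6}
    - {"tx": 0.0174, "ty": -0.0104, "tz": 0, "spin": -8}
    - {"tx": 0.0215, "ty": -0.0134, "tz": 0, "spin": -10}
    - {"tx": 0.0255, "ty": -0.0165, "tz": 0, "spin": -12}
    - {"tx": 0.0294, "ty": -0.0198, "tz": 0, "spin": -14}
    - {"tx": 0.0332, "ty": -0.0232, "tz": 0, "spin": -16}

```text
t: 11.95
ee_pos: [700.9, 87.0, 162.0]
orientation: [-2.882, -1.242, 0.004]
ft_force: [-8.5, 7.0, 8.5]
width: 19.3
grasp_force: 30.0
```

>>> apply_moves:
  targets:
    - {"tx": 0, "ty": 0, "tz": 0, "spin": 0}
    - {"tx": 0, "ty": 0, "tz": 0, "spin": 0}
    - {"tx": 0, "ty": 0, "tz": 0, "spin": 0}
    - {"tx": 0, "ty": 0, "tz": 0, "spin": 0}
    - {"tx": 0, "ty": 0, "tz": 0, "spin": 0}
    - {"tx": 0, "ty": 0, "tz": 0, "spin": 0}
    - {"tx": 0, "ty": 0, "tz": 0, "spin": 0}
    - {"tx": 0, "ty": 0, "tz": 0, "spin": 0}

```text
t: 12.75
ee_pos: [700.7, 87.1, 162.0]
orientation: [-2.881, -1.244, 0.004]
ft_force: [-8.3, 7.9, 9.1]
width: 19.4
grasp_force: 30.0
```

```bash
python3 - <<'E'
from fit import *
o=ctrl.get_obs(); e=o["ee_pos"]
print(o["t"],np.round(e,1),np.round(o["ft_force"],1),np.round(o["moment"],2),o["width"],o["grasp_force"])
d=np.array(e[:2])-[604.0,-21.0]; print("arm angle",np.pi/2-.188-np.arctan2(d[1],d[0]),"r",np.hypot(*d))
p=[564.2,37.4,-.188,0,.55]; m,W=model(p)
ims=[]
for n,(u,v) in(("top",(225,130)),("scene",(235,180))):
    im=ctrl.get_image(n)
    c=cv2.resize(im[v:v+80,u:u+90,::-1],None,fx=4.4,fy=4.4,interpolation=cv2.INTER_CUBIC)
    s=.55
    for sh in(.43,.55,.68):
        q=((proj(n,[W(50,-50,140),W(50+145*np.sin(sh),-50+145*np.cos(sh),140)])-[u,v]+.5)*4.4).astype(int)
        cv2.polylines(c,[q],False,(255,255,0) if sh==.55 else (0,0,255),1)
    ims.append(c)
cv2.imwrite("pics/open.png",np.hstack(ims))
E
```

```text
12.75 [700.7  87.1 162. ] [-8.3  7.9  9.1] [0.93 1.31 0.02] 19.420929803684896 30.001890063285828
arm angle 0.5418523545606796 r 145.0834901599939
```

View pics/open.png

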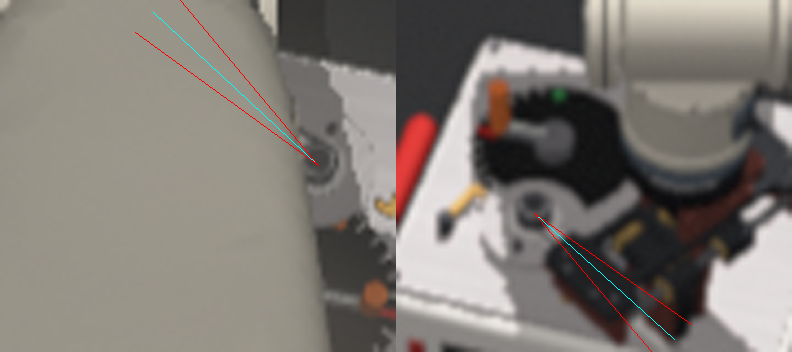

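The arm is held at 0.54 rad, past the click at 0.43 and short of the stop at 0.68. The force at the handle is about 11 N, which is the spring alone. The lever is still on the red tick at crop (490,130), and the grip is steady at 30 N with a 19.4 mm opening.

```bash
python3 -c "
from workcell import ctrl
print(ctrl.close_job())"
```

```text
the job is handed in; nothing more can be done
None
```

The speed lever is back on the red zero tick, and the shoe arm has been swung past its click and is still held there at about 0.54 rad, short of the 0.68 end stop; I handed the job in at about 13 s.

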